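# Sort the loose radio parts into their trays

## Task

Sort the loose radio parts on the bench into their trays: the two brown crystals into the blue tray and the two black knobs into the yellow tray, one to a bay and lying flat, top side up, and the white coil former into the red tray, standing upright. Set each part down on the tray's floor rather than dropping it, and leave the glass valve and the toggle switch standing where they are.

Things in the scene. Friction and masses are not known exactly. Their poses are not given: they have to be found in the camera images.
- crystal_white: Quartz crystal in a flat brown case with a WHITE label on top, lying flat: case 38 mm long (its x) by 28 mm wide (its y) by 15 mm high, 25 g; two thin metal pins stick out 7 mm further at the +x end. Origin: centre of the underside of the case; z up.
- crystal_green: The same kind of brown crystal (38 x 28 x 15 mm, two 7 mm pins at its +x end), but with a GREEN label on top. Origin: centre of the underside of the case; x along the case, z up.
- knob_large: Large round black control knob with a white pointer line on top, 46 mm across (48 mm over its flutes), 24 mm high, 40 g, lying on its flat underside. Origin: centre of the underside; z up.
- knob_small: Small round black control knob with a red disc on top, 32 mm across (34 mm over its flutes), 20 mm high, 40 g, lying on its flat underside. Origin: centre of the underside; z up.
- coil_former: White ceramic coil former, an upright cylinder with bright wire wound round it and a dark hole in its top: 40 mm across (42 mm over the wire), 60 mm high, 90 g. Origin: centre of the underside; z up.
- tray_blue: Blue open tray for crystals, fixed to the table: 110 mm (its x) by 160 mm (its y), 20 mm high; walls 4 mm, floor 4 mm thick. A 4 mm dividing wall along its x axis, white along its top and as high as the rim, parts it into two bays, each 102 mm (x) by 74 mm (y), centred at y = +39 and -39 mm in the tray's frame. Origin: centre of the tray's underside; z up.
- tray_yellow: Yellow open tray for knobs, fixed to the table, of the same shape and size as the blue one: 110 x 160 x 20 mm, walls and floor 4 mm, a 4 mm white-topped divider, two bays of 102 mm (x) by 74 mm (y) centred at y = +39 and -39 mm. Origin: centre of the tray's underside; z up.
- tray_red: Red open tray without a divider, for the coil former, fixed to the table: 110 x 110 mm, 20 mm high, walls and floor 4 mm (inside 102 x 102 mm). Origin: centre of the tray's underside; z up.
- valve: Small glass valve (radio tube) standing upright among the parts on its black base: 32 mm across, 60 mm high, 60 g, fragile; to be left alone. Origin: centre of the underside; z up.
- switch: Toggle switch with a blue body and a small steel plate on top, 30 x 20 x 19 mm, its steel lever reaching 39 mm high; 50 g; lies among the parts and is to be left alone. Origin: centre of the underside; z up.
Things that resemble listed ones, but are neither listed nor needed, are in the scene too. Leave any turquoise look-alike of the crystal_green alone.

How it is judged:
At the end, for the whole second after the job is handed in: One crystal in each bay of the blue tray, one knob in each bay of the yellow tray, the coil former in the red tray: each inside the walls, underside less than 10 mm above the tray's underside, top side up within 0.2 rad, at rest (below 0.02 m/s, 0.3 rad/s) ((((x of crystal_white in the frame of tray_blue between -0.05 and 0.05 m and y of crystal_white in the frame of tray_blue between 0.004 and 0.076 m and z of crystal_white in the frame of tray_blue between -0.001 and 0.01 m and angle between crystal_white's own z axis and vertical below 0.2 rad) and (x of crystal_green in the frame of tray_blue between -0.05 and 0.05 m and y of crystal_green in the frame of tray_blue between -0.076 and -0.004 m and z of crystal_green in the frame of tray_blue between -0.001 and 0.01 m and angle between crystal_green's own z axis and vertical below 0.2 rad)) or ((x of crystal_green in the frame of tray_blue between -0.05 and 0.05 m and y of crystal_green in the frame of tray_blue between 0.004 and 0.076 m and z of crystal_green in the frame of tray_blue between -0.001 and 0.01 m and angle between crystal_green's own z axis and vertical below 0.2 rad) and (x of crystal_white in the frame of tray_blue between -0.05 and 0.05 m and y of crystal_white in the frame of tray_blue between -0.076 and -0.004 m and z of crystal_white in the frame of tray_blue between -0.001 and 0.01 m and angle between crystal_white's own z axis and vertical below 0.2 rad))) and (((x of knob_large in the frame of tray_yellow between -0.05 and 0.05 m and y of knob_large in the frame of tray_yellow between 0.004 and 0.076 m and z of knob_large in the frame of tray_yellow between -0.001 and 0.01 m and angle between knob_large's own z axis and vertical below 0.2 rad) and (x of knob_small in the frame of tray_yellow between -0.05 and 0.05 m and y of knob_small in the frame of tray_yellow between -0.076 and -0.004 m and z of knob_small in the frame of tray_yellow between -0.001 and 0.01 m and angle between knob_small's own z axis and vertical below 0.2 rad)) or ((x of knob_small in the frame of tray_yellow between -0.05 and 0.05 m and y of knob_small in the frame of tray_yellow between 0.004 and 0.076 m and z of knob_small in the frame of tray_yellow between -0.001 and 0.01 m and angle between knob_small's own z axis and vertical below 0.2 rad) and (x of knob_large in the frame of tray_yellow between -0.05 and 0.05 m and y of knob_large in the frame of tray_yellow between -0.076 and -0.004 m and z of knob_large in the frame of tray_yellow between -0.001 and 0.01 m and angle between knob_large's own z axis and vertical below 0.2 rad))) and x of coil_former in the frame of tray_red between -0.05 and 0.05 m and y of coil_former in the frame of tray_red between -0.05 and 0.05 m and z of coil_former in the frame of tray_red between -0.001 and 0.01 m and angle between coil_former's own z axis and vertical below 0.2 rad and linear speed of each of crystal_white, crystal_green, knob_large, knob_small, coil_former below 0.02 m/s and angular speed of each of crystal_white, crystal_green, knob_large, knob_small, coil_former below 0.3 rad/s); the robot touches nothing.
It fails at once if a crystal is dropped from more than 45 mm above the table (it is that high and the fingers do not hold it) ((height (world z) of crystal_white above 0.045 m and contact force between the fingers and crystal_white below 0.02 N) or (height (world z) of crystal_green above 0.045 m and contact force between the fingers and crystal_green below 0.02 N)).
It fails at once if a knob is dropped from more than 45 mm above the table (it is that high and the fingers do not hold it) ((height (world z) of knob_large above 0.045 m and contact force between the fingers and knob_large below 0.02 N) or (height (world z) of knob_small above 0.045 m and contact force between the fingers and knob_small below 0.02 N)).
It fails at once if the coil former is dropped from more than 45 mm above the table (it is that high and the fingers do not hold it) ((height (world z) of coil_former above 0.045 m and contact force between the fingers and coil_former below 0.02 N)).
It fails at once if the glass valve is tipped over or moved more than 30 mm (distance of valve from where it was at the start of the episode above 0.03 m or angle between valve's own z axis and vertical above 0.5 rad).
It fails at once if the toggle switch is tipped over or moved more than 30 mm (distance of switch from where it was at the start of the episode above 0.03 m or angle between switch's own z axis and vertical above 0.5 rad).
It also fails if it takes over 128 s, if anything falls off the work surface, if the arm or the gripper's body presses on something with over 40 N, if the wrist force passes 120 N, or if a joint passes its speed limit or range.

## Robot

A 7-joint arm with a two-finger parallel gripper is mounted at the origin on the work surface. World frame = base frame: x ahead of the robot, y to its left, z up, the work surface at z = 0. Lengths are in m, angles in rad, forces in N, time in s.
With the tool pointing down it reaches from about 0.425 to 0.95 m from the base axis. Payload 4.7 kg.
Tool frame: the origin (TCP) lies midway between the tips of the shut fingers; the grasp point (between the pads) lies 19 mm behind it; z points along the fingers, y is the line along which they close (so a half turn about z gives the same grasp; the last joint's range is limited). The gripper opens to 87 mm and grips with 3 to 60 N. Pads are 19 mm wide; open, the fingers measure 117 mm over their backs; the gripper's body (75 mm by 190 mm) begins 51 mm behind the grasp point.
Start: joints at [-1.226, 0.469, -0.049, 1.532, 0.024, 1.141, -0.082], TCP at [0.246, 0.628, 0.223] pointing down, gripper open.
Joint ranges: [-2.59, 2.59], [-0.33, 1.99], [-1.39, 1.29], [0.1, 2.45], [-1.04, 4.18], [0.21, 1.99], [-2.66, 2.66]. Speed limits (rad/s): [2.57, 2.57, 3.14, 3.14, 3.14, 3.14, 3.14].

## Interface

Orientations are given as a unit quaternion [w, x, y, z].
In Python, from plant import monitor, capture, bot gives the robot as it stands.
- The arm moves only by the tool send_rows, never from a script. Its argument "series" is a list of rows, each a list of 7 numbers: the shift along the tool's x, y, z in m, then the turn, a rotation vector about the tool's x, y, z in degrees, then the finger opening in m, from 0 to 0.087. In form: [[x, y, z, wx, wy, wz, jaw], ...]. A call has exactly 5 rows; each row is the pose to reach, as a shift and turn from the pose commanded when the call began, along the tool's axes at that moment; what a row does not reach only later rows make up. A row lasts 1/12 s, in which the tool goes at most 41.7 mm and 7.16 degrees, less where a joint would pass 70% of its speed; a pose out of reach is approached as far as the arm can. A call with a gripper value outside its range is refused whole. The fingers move at their own pace and stop on an object; the grip force is fixed at half the most. Time passes only in rows, so rows that repeat a pose let the fingers close, or fill a call up. It gives the time, the measured TCP pose, the force, the opening and the grip force at its end, in the units of the state.
- monitor.get_obs(): the state, without advancing time (a new reading comes with each control period).
- capture(name): name is "scene" or "top"; returns a dict with "img" (420x560x3 uint8, red, green, blue), "z_map" (420x560 float32, m along the optical axis (not along the pixel's ray), 0 where there is no reading), "fx", "fy", "cx", "cy" (pixels), "rvec" (rotation vector, rad) and "tvec" (3), from world to camera coordinates, as OpenCV has them. Camera axes: x right, y down, z forward; pixel columns grow to the right and rows downward; lengths in m; the calibration is good to about 2 mm. A picture is of the moment at which its call begins.
- bot.job_done(): hands the job in; it is judged then, once.
The state is a dict: "t": time; "qpos": joint angles; "dq": joint speeds; "tau": joint torques, N m; "ee_pos": TCP position; "ee_rot": TCP orientation; "ft_force": force on the tool from outside, world axes, zero at the start; "wrist_torque": the same for the moment, N m; "gripper_width": opening from 0.0 (shut) to 1.0 (fully open); "grasp_force": force on a finger pad.
Only numpy, scipy, OpenCV 4.12 (cv2) and the standard library are available. Lean on these libraries where they do the work, as an engineer would, in place of code of your own. Each camera call takes 0.05 s, during which the arm holds its last target. There are 200 camera calls.

## Working session

There is one attempt and no reset: what is moved stays moved. The work goes in short steps, Python scripts to look and compute and a tool call to move; the robot and the scene stay as the last step left them, time stands still between calls to the robot, and variables do not carry over. Pictures are saved under pics/ and viewed, at most 14 in all, crops included, and the job is handed in when it is done.

Besides the shell and the picture viewer there is one more tool, called after "Call:" by a JSON object that holds its "api" and its "payload". send_rows: Moves the arm, as the interface text tells. Its arguments: {"type":"object","properties":{"series":{"type":"array","items":{"type":"array","items":{"type":"number"}}}},"required":["series"]}

```bash
mkdir -p pics; ls; python3 - <<'E'
from plant import monitor, capture, bot
import cv2,numpy as np
print(monitor.get_obs())
for n in ("scene","top"):
    c=capture(n); cv2.imwrite(f"pics/{n}0.png",c["img"][:,:,::-1]); np.savez(f"{n}0.npz",**c)
    print(n,c["fx"],c["cx"],c["cy"],c["rvec"],c["tvec"])
E
```

```text
pics
{'t': 0.0, 'qpos': array([-1.2259134 ,  0.4694535 , -0.04860727,  1.53370403,  0.02414744,
        1.1409837 , -0.0822895 ]), 'dq': array([-0.00077393,  0.00044313,  0.00013181, -0.00046999, -0.00051949,
        0.00172218, -0.00025223]), 'tau': array([ 3.74191595e-04, -5.07975376e+01, -8.05352465e-02, -2.36151695e+01,
       -6.13785745e-02,  3.78547143e-02,  1.71541242e-04]), 'ee_pos': array([0.24624572, 0.627834  , 0.22148707]), 'ee_rot': array([-1.28201768e-04,  1.85769357e-01,  9.82592888e-01, -9.72220927e-04]), 'ft_force': array([-0.14807521, -0.17903238, -0.11005989]), 'wrist_torque': array([ 0.02178557, -0.01756848,  0.04203899]), 'grasp_force': 0.0, 'gripper_width': 0.9996751983292825}
scene 486.36786453489714 271.6523296978871 211.48298099106967 [ 2.08400462  1.05677173 -0.45073804] [-0.34478354 -0.26105017  1.32222281]
top 424.61660525897497 280.7146259534995 206.54583664464454 [ 2.10803546 -2.14873704  0.18710823] [-0.00963722  0.54760329  1.01913511]
```

View pics/top0.png

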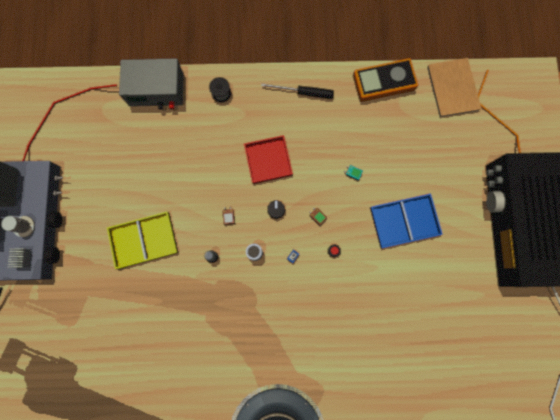

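View pics/scene0.png

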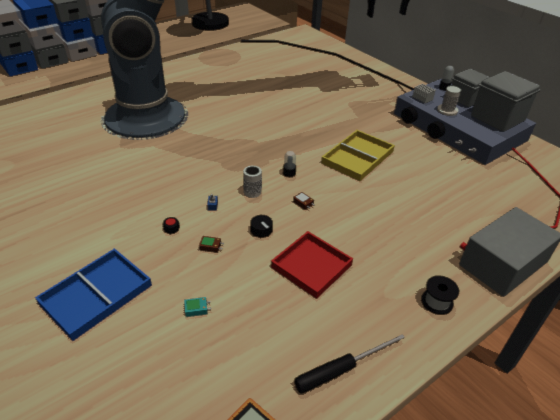

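The top view shows crystal_white at (229,217), knob_large (276,209), crystal_green (319,217), turquoise decoy (355,173), knob_small (334,251), switch (293,257), coil (254,252) and valve (211,257). The trays are yellow (143,241), red (269,160) and blue (406,221). The scene view shows the same layout.

```bash
cat > h.py <<'E'
from plant import monitor, capture, bot
import cv2,numpy as np
def cloud(c):
    R=cv2.Rodrigues(np.array(c["rvec"]))[0]; t=np.array(c["tvec"]).ravel()
    v,u=np.mgrid[:420,:560]; z=c["z_map"].astype(float)
    P=np.stack([(u-c["cx"])/c["fx"]*z,(v-c["cy"])/c["fy"]*z,z],-1)
    W=(P-t)@R
    W[z<=0]=np.nan
    return W
def raypl(c,uv,h):
    R=cv2.Rodrigues(np.array(c["rvec"]))[0]; t=np.array(c["tvec"]).ravel()
    uv=np.atleast_2d(uv).astype(float)
    d=np.c_[(uv[:,0]-c["cx"])/c["fx"],(uv[:,1]-c["cy"])/c["fy"],np.ones(len(uv))]@R
    o=-R.T@t
    return (o+d*((h-o[2])/d[:,2])[:,None])[:,:2]
def proj(c,P):
    return cv2.projectPoints(np.atleast_2d(P).astype(float),np.array(c["rvec"],float),np.array(c["tvec"],float),np.array([[c["fx"],0,c["cx"]],[0,c["fy"],c["cy"]],[0,0,1.]]),None)[0][:,0]
E
python3 - <<'E'
from h import *
T=dict(np.load("top0.npz"));S=dict(np.load("scene0.npz"))
W=cloud(T);WS=cloud(S)
px=dict(cw=(229,217,.015),kl=(276,209,.024),cg=(319,217,.015),tq=(355,173,.015),ks=(334,251,.02),sw=(293,257,.019),coil=(254,252,.06),valve=(211,257,.06))
for n,(u,v,h) in px.items():
    p=raypl(T,(u,v),h)[0]
    out=[]
    for w in (W,WS):
        d=np.hypot(w[...,0]-p[0],w[...,1]-p[1])
        m=(d<.04)&(w[...,2]>h-.006)&(w[...,2]<h+.012)
        q=w[m]; 
        r=cv2.minAreaRect((q[:,:2]*1000).astype(np.float32)) if len(q)>3 else None
        out.append((len(q),np.round(q.mean(0)*1000,1) if len(q) else 0, r and tuple(np.round(np.hstack([r[0],r[1],r[2]]),1))))
    print(n,np.round(p*1000),*out,sep='\n  ')
hs=cv2.cvtColor(T["img"],cv2.COLOR_RGB2HSV); hS=cv2.cvtColor(S["img"],cv2.COLOR_RGB2HSV)
def hue(hsv,a,b): return (hsv[...,0]>=a)&(hsv[...,0]<=b)&(hsv[...,1]>180)&(hsv[...,2]>60)
for n,a,b,u,v in (("blue",100,125,406,221),("yellow",25,33,143,241),("red",0,5,269,160)):
    p=raypl(T,(u,v),.02)[0]
    for hsv,w in ((hs,W),(hS,WS)):
        m=(np.hypot(w[...,0]-p[0],w[...,1]-p[1])<.12)&(w[...,2]>.014)&(w[...,2]<.03)
        q=w[m]; r=cv2.minAreaRect((q[:,:2]*1000).astype(np.float32)); print(n,len(q),np.round(q.mean(0)*1000),np.round(np.hstack([r[0],r[1],r[2]]),1))
a=T["img"][130:290,90:450]; cv2.imwrite("pics/crop1.png",cv2.resize(a,None,fx=2.2,fy=2.2,interpolation=2)[:,:,::-1])
E
```

```text
cw
  [528. 114.]
  (158, array([531.3, 117.7,  13.7]), (np.float64(534.5), np.float64(117.8), np.float64(44.4), np.float64(27.9), np.float64(5.6)))
  (173, array([534.6, 116.3,  13.4]), (np.float64(535.1), np.float64(117.6), np.float64(43.9), np.float64(29.9), np.float64(3.3)))
kl
  [546.  -8.]
  (246, array([546.9,  -6.5,  22.6]), (np.float64(547.3), np.float64(-6.7), np.float64(44.2), np.float64(44.5), np.float64(43.1)))
  (307, array([550.5,  -8. ,  22.3]), (np.float64(549.8), np.float64(-7.7), np.float64(44.4), np.float64(45.7), np.float64(12.4)))
cg
  [ 524. -118.]
  (157, array([ 526.7, -115.9,   14.1]), (np.float64(526.6), np.float64(-115.9), np.float64(36.7), np.float64(28.0), np.float64(44.0)))
  (231, array([ 530.5, -116.7,   13.6]), (np.float64(531.2), np.float64(-113.9), np.float64(43.8), np.float64(30.2), np.float64(43.0)))
tq
  [ 639. -217.]
  (155, array([ 642.2, -214.5,   13.9]), (np.float64(643.8), np.float64(-213.7), np.float64(41.1), np.float64(30.0), np.float64(62.5)))
  (322, array([ 645.6, -215.8,   13.7]), (np.float64(644.4), np.float64(-215.1), np.float64(38.1
[... 839 characters left out ...]
float64(39.2), np.float64(41.1), np.float64(60.3)))
valve
  [424. 152.]
  (52, array([429.1, 159.1,  56.8]), (np.float64(429.0), np.float64(160.3), np.float64(18.9), np.float64(19.8), np.float64(13.0)))
  (44, array([431.7, 158.1,  56.7]), (np.float64(431.2), np.float64(158.8), np.float64(18.3), np.float64(21.7), np.float64(51.7)))
blue 470 [ 512. -343.   19.] [ 511.4 -341.6  110.   161.6   11.4]
blue 1117 [ 517. -345.   18.] [ 512.2 -341.1  113.9  161.4   11.6]
yellow 463 [474. 339.  18.] [474.5 338.7 111.  161.5  14.3]
yellow 511 [477. 335.  17.] [475.2 338.4 112.  166.8  14.7]
red 317 [667.  11.  19.] [649.2   5.6 182.2 109.9  11.3]
red 732 [669.   7.  18.] [649.3   5.6 182.4 112.8  11.3]
```

View pics/crop1.png

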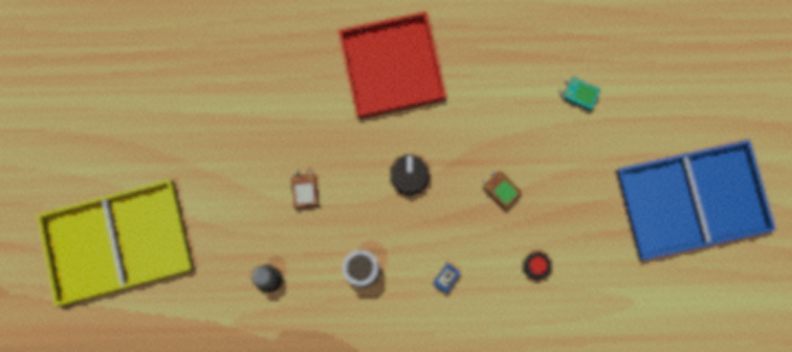

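```bash
cat > plan.py <<'E'
# python3 plan.py x y z yaw_deg ncalls [x y z yaw ncalls ...]  (mm, deg; yaw = world angle of tool y)
import sys
from h import *
from scipy.spatial.transform import Rotation as Ro
def down(yaw): # tool z down, tool y at yaw
    a=np.radians(yaw); y=np.array([np.cos(a),np.sin(a),0]); z=np.array([0,0,-1.])
    return Ro.from_matrix(np.c_[np.cross(y,z),y,z])
o=monitor.get_obs(); p=o["ee_pos"]*1000; R=Ro.from_quat(np.roll(o["ee_rot"],-1))
y=R.as_matrix()[:,1]; print("t %.2f"%o["t"],"p",np.round(p,1),"yaw %.1f"%np.degrees(np.arctan2(y[1],y[0])),"tilt",np.round(R.as_matrix()[:2,2]*1000,1),"w %.1f"%(o["gripper_width"]*87),"F",np.round(o["ft_force"],1),"g %.1f"%o["grasp_force"])
print("q",np.round(o["qpos"],2))
a=list(map(float,sys.argv[1:]))
for i in range(0,len(a),5):
    g=np.array(a[i:i+3]); n=int(a[i+4])
    for k in range(n):
        tp=p+(g-p)/(n-k); rv=(R.inv()*down(a[i+3])).as_rotvec(degrees=True)/(n-k)
        s=np.round(R.inv().apply(tp-p)); rv=np.round(rv,0 if abs(rv[2])>2 else 1)
        print("call",s,rv,"per row",np.round(s/5,1),np.round(rv/5,1))
        p=p+R.apply(s); R=R*Ro.from_rotvec(rv,degrees=True)
E
python3 plan.py 531.5 117.5 120 94.5 4
python3 - <<'E'
from h import *
T=dict(np.load("top0.npz"));S=dict(np.load("scene0.npz"))
for c in (T,S):
    w=cloud(c); m=(w[...,0]>.59)&(w[...,0]<.78)&(abs(w[...,1]-.01)<.09)&(w[...,2]>.014)&(w[...,2]<.03)
    r=cv2.minAreaRect((w[m][:,:2]*1000).astype(np.float32)); print(r)
E
```

```text
t 0.10 p [246.3 627.9 221.6] yaw 68.6 tilt [-0.6 -1.7] w 87.1 F [ 1.   0.3 -0.2] g 0.0
q [-1.23  0.47 -0.05  1.53  0.02  1.14 -0.08]
call [-113.  -93.   26.] [-0. -0. -6.] per row [-22.6 -18.6   5.2] [-0.  -0.  -1.2]
call [-103. -104.   25.] [-0. -0. -7.] per row [-20.6 -20.8   5. ] [-0.  -0.  -1.4]
call [ -89. -116.   26.] [-0. -0. -6.] per row [-17.8 -23.2   5.2] [-0.  -0.  -1.2]
call [ -77. -124.   25.] [-0. -0. -7.] per row [-15.4 -24.8   5. ] [-0.  -0.  -1.4]
((683.5762329101562, 12.514427185058594), (112.10604095458984, 109.90744018554688), 11.334126472473145)
((683.8146362304688, 12.488090515136719), (111.87094116210938, 112.81420135498047), 11.366860389709473)
```

Call:
{"api": "send_rows", "payload": {"series": [[-0.023,-0.019,0.005,0,0,-1.2,0.06],[-0.045,-0.037,0.01,0,0,-2.4,0.06],[-0.068,-0.056,0.016,0,0,-3.6,0.06],[-0.09,-0.074,0.021,0,0,-4.8,0.06],[-0.113,-0.093,0.026,0,0,-6,0.06]]}}

```text
t: 0.52
ee_pos: [0.3179, 0.4992, 0.1958]
ee_rot: [-0.0, 0.133, 0.991, -0.0]
ft_force: [0.3, -0.0, -0.3]
gripper_width: 0.731
grasp_force: 0.0
```

Call:
{"api": "send_rows", "payload": {"series": [[-0.021,-0.021,0.005,0,0,-1.4,0.06],[-0.041,-0.042,0.01,0,0,-2.8,0.06],[-0.062,-0.062,0.015,0,0,-4.2,0.06],[-0.082,-0.083,0.02,0,0,-5.6,0.06],[-0.103,-0.104,0.025,0,0,-7,0.06]]}}

```text
t: 0.93
ee_pos: [0.3895, 0.3715, 0.171]
ee_rot: [-0.0, 0.073, 0.997, -0.0]
ft_force: [0.9, 0.9, 0.4]
gripper_width: 0.69
grasp_force: 0.0
```

Call:
{"api": "send_rows", "payload": {"series": [[-0.018,-0.023,0.005,0,0,-1.2,0.06],[-0.036,-0.046,0.01,0,0,-2.4,0.06],[-0.053,-0.07,0.016,0,0,-3.6,0.06],[-0.071,-0.093,0.021,0,0,-4.8,0.06],[-0.089,-0.116,0.026,0,0,-6,0.06]]}}

```text
t: 1.35
ee_pos: [0.4606, 0.2437, 0.145]
ee_rot: [-0.0, 0.02, 1.0, -0.0]
ft_force: [-0.4, 0.4, 0.1]
gripper_width: 0.689
grasp_force: 0.0
```

Call:
{"api": "send_rows", "payload": {"series": [[-0.02,-0.032,0.006,0,0,-1.8,0.06],[-0.04,-0.064,0.012,0,0,-3.6,0.06],[-0.06,-0.096,0.018,0,0,-5.4,0.06],[-0.077,-0.124,0.025,0,0,-7,0.06],[-0.077,-0.124,0.025,0,0,-7,0.06]]}}

```text
t: 1.77
ee_pos: [0.5343, 0.1095, 0.1192]
ee_rot: [-0.0, -0.035, 0.999, -0.002]
ft_force: [-0.3, -0.7, -1.1]
gripper_width: 0.691
grasp_force: 0.0
```

```bash
python3 plan.py 531.5 117.5 40 94.5 1 531.5 117.5 3 94.5 1; sleep 0
```

```text
t 1.77 p [534.3 109.5 119.2] yaw 94.0 tilt [-0.4 -4.7] w 60.1 F [-0.3 -0.7 -1.1] g 0.0
q [-0.32  0.38  0.05  1.95 -0.02  0.82  1.38]
call [ 2.  9. 79.] [-0.3 -0.  -0.5] per row [ 0.4  1.8 15.8] [-0.1 -0.  -0.1]
call [ 0. -0. 37.] [ 0. -0. -0.] per row [ 0.  -0.   7.4] [ 0. -0. -0.]
```

Call:
{"api": "send_rows", "payload": {"series": [[0,0,0.02,0,0,0,0.06],[0,0,0.045,0,0,0,0.06],[0,0,0.065,0,0,0,0.06],[0,0,0.07,0,0,0,0.06],[0,0,0.07,0,0,0,0.06]]}}

```text
t: 2.18
ee_pos: [0.5306, 0.1179, 0.049]
ee_rot: [-0.002, -0.04, 0.999, -0.0]
ft_force: [-0.1, 0.2, -0.1]
gripper_width: 0.692
grasp_force: 0.0
```

Call:
{"api": "send_rows", "payload": {"series": [[0,0,0,0,0,0,0.06],[0,0,0,0,0,0,0.06],[0,0,0,0,0,0,0.06],[0,0,0,0,0,0,0.06],[0,0,0,0,0,0,0.06]]}}

```text
t: 2.6
ee_pos: [0.5325, 0.1182, 0.0513]
ee_rot: [0.001, -0.04, 0.999, 0.0]
ft_force: [0.8, 0.6, 0.4]
gripper_width: 0.689
grasp_force: 0.0
```

```bash
python3 plan.py 531.5 117.5 3 94.5 1; sleep 0
```

```text
t 2.60 p [532.5 118.2  51.3] yaw 94.6 tilt [1.4 0.5] w 60.0 F [0.8 0.6 0.4] g 0.0
q [-0.33  0.47  0.04  2.   -0.03  0.67  1.38]
call [ 1. -1. 48.] [0.  0.1 0.1] per row [ 0.2 -0.2  9.6] [0. 0. 0.]
```

Call:
{"api": "send_rows", "payload": {"series": [[0.001,0,0.015,0,0,0,0.06],[0.001,0,0.03,0,0,0,0.06],[0.001,0,0.042,0,0,0,0.06],[0.001,0,0.047,0,0,0,0.06],[0.001,0,0.047,0,0,0,0.06]]}}

```text
t: 3.02
ee_pos: [0.5302, 0.1177, 0.0024]
ee_rot: [-0.001, -0.04, 0.999, -0.0]
ft_force: [-0.4, 0.2, 0.0]
gripper_width: 0.688
grasp_force: 0.0
```

Call:
{"api": "send_rows", "payload": {"series": [[0,0,0,0,0,0,0.06],[0,0,0,0,0,0,0.015],[0,0,0,0,0,0,0.015],[0,0,0,0,0,0,0.015],[0,0,0,0,0,0,0.015]]}}

```text
t: 3.43
ee_pos: [0.5314, 0.118, 0.004]
ee_rot: [0.0, -0.04, 0.999, 0.0]
ft_force: [0.7, 0.0, 0.5]
gripper_width: 0.467
grasp_force: 0.0
```

Call:
{"api": "send_rows", "payload": {"series": [[0,0,0,0,0,0,0.015],[0,0,0,0,0,0,0.015],[0,0,-0.005,0,0,0,0.015],[0,0,-0.01,0,0,0,0.015],[0,0,-0.015,0,0,0,0.015]]}}

```text
t: 3.85
ee_pos: [0.5311, 0.118, 0.0191]
ee_rot: [0.0, -0.04, 0.999, 0.0]
ft_force: [0.1, -0.1, 0.1]
gripper_width: 0.319
grasp_force: 29.8
```

```bash
python3 plan.py 531.5 117.5 70 94.5 1 525 -90 70 53 2 504.3 -303.2 70 11.4 2 ; sleep 0
```

```text
t 3.85 p [531.1 118.   19.1] yaw 94.6 tilt [0.1 0.1] w 27.8 F [ 0.1 -0.1  0.1] g 29.8
q [-0.32  0.52  0.03  2.01 -0.03  0.6   1.38]
call [ -0.  -1. -51.] [0.  0.  0.1] per row [ -0.   -0.2 -10.2] [0. 0. 0.]
call [  11. -103.    0.] [ 0.  0. 21.] per row [  2.2 -20.6   0. ] [0.  0.  4.2]
call [ -26. -100.    0.] [ 0.  0. 20.] per row [ -5.2 -20.    0. ] [0. 0. 4.]
call [-55. -92.   0.] [ 0. -0. 21.] per row [-11.  -18.4   0. ] [ 0.  -0.   4.2]
call [-85. -66.   0.] [ 0. -0. 21.] per row [-17.  -13.2   0. ] [ 0.  -0.   4.2]
```

Call:
{"api": "send_rows", "payload": {"series": [[0,0,-0.01,0,0,0,0.015],[0,0,-0.02,0,0,0,0.015],[0,0,-0.03,0,0,0,0.015],[0,0,-0.04,0,0,0,0.015],[0,-0.001,-0.051,0,0,0,0.015]]}}

```text
t: 4.27
ee_pos: [0.5312, 0.1172, 0.0708]
ee_rot: [0.0, -0.04, 0.999, 0.0]
ft_force: [0.2, 0.7, -0.1]
gripper_width: 0.319
grasp_force: 29.8
```

Call:
{"api": "send_rows", "payload": {"series": [[0.001,-0.015,0,0,0,3,0.015],[0.003,-0.033,0,0,0,7,0.015],[0.006,-0.055,0,0,0,12,0.015],[0.009,-0.079,0,0,0,17,0.015],[0.011,-0.103,0,0,0,21,0.015]]}}

```text
t: 4.68
ee_pos: [0.5277, 0.0112, 0.0695]
ee_rot: [-0.0, 0.146, 0.989, -0.0]
ft_force: [-0.1, 0.5, -1.1]
gripper_width: 0.314
grasp_force: 29.8
```

Call:
{"api": "send_rows", "payload": {"series": [[-0.005,-0.02,0,0,0,4,0.015],[-0.01,-0.04,0,0,0,8,0.015],[-0.016,-0.06,0,0,0,12,0.015],[-0.021,-0.08,0,0,0,16,0.015],[-0.026,-0.1,0,0,0,20,0.015]]}}

```text
t: 5.1
ee_pos: [0.525, -0.0918, 0.0695]
ee_rot: [0.0, 0.316, 0.949, 0.0]
ft_force: [-0.4, 0.0, -0.4]
gripper_width: 0.318
grasp_force: 29.8
```

Call:
{"api": "send_rows", "payload": {"series": [[-0.011,-0.018,0,0,0,4,0.015],[-0.022,-0.037,0,0,0,8,0.015],[-0.033,-0.055,0,0,0,13,0.015],[-0.044,-0.074,0,0,0,17,0.015],[-0.055,-0.092,0,0,0,21,0.015]]}}

```text
t: 5.52
ee_pos: [0.5142, -0.1987, 0.0695]
ee_rot: [-0.0, 0.483, 0.875, -0.0]
ft_force: [-0.2, -0.7, -0.3]
gripper_width: 0.318
grasp_force: 29.8
```

Call:
{"api": "send_rows", "payload": {"series": [[-0.021,-0.017,0,0,0,5,0.015],[-0.042,-0.033,0,0,0,10,0.015],[-0.063,-0.049,0,0,0,16,0.015],[-0.08,-0.062,0,0,0,20,0.015],[-0.085,-0.066,0,0,0,21,0.015]]}}

```text
t: 5.93
ee_pos: [0.5037, -0.3089, 0.0698]
ee_rot: [0.001, 0.636, 0.772, -0.001]
ft_force: [-0.7, -0.3, -0.3]
gripper_width: 0.317
grasp_force: 29.8
```

Call:
{"api": "send_rows", "payload": {"series": [[0,0,0,0,0,0,0.015],[0,0,0,0,0,0,0.015],[0,0,0.01,0,0,0,0.015],[0,0,0.02,0,0,0,0.015],[0,0,0.02,0,0,0,0.015]]}}

```text
t: 6.35
ee_pos: [0.5039, -0.301, 0.0469]
ee_rot: [-0.003, 0.631, 0.776, 0.0]
ft_force: [0.7, 0.6, -0.4]
gripper_width: 0.315
grasp_force: 29.8
```

```bash
python3 plan.py 504.3 -303.2 8.5 11.4 1; sleep 0
```

```text
t 6.35 p [ 503.9 -301.    46.9] yaw 11.7 tilt [-3.9  3.2] w 27.4 F [ 0.7  0.6 -0.4] g 29.8
q [ 0.15  0.57  0.43  1.91 -0.34  0.74  0.98]
call [-2.  0. 38.] [-0.2 -0.2  0.3] per row [-0.4  0.   7.6] [-0.  -0.   0.1]
```

Call:
{"api": "send_rows", "payload": {"series": [[0,0,0.012,0,0,0,0.015],[0,0,0.024,0,0,0,0.015],[0,0,0.034,0,0,0,0.015],[0,0,0.036,0,0,0,0.015],[0,0,0.036,0,0,0,0.015]]}}

```text
t: 6.77
ee_pos: [0.5041, -0.3033, 0.0121]
ee_rot: [-0.001, 0.632, 0.775, -0.0]
ft_force: [0.1, -0.2, 0.4]
gripper_width: 0.317
grasp_force: 29.8
```

Call:
{"api": "send_rows", "payload": {"series": [[0,0,0,0,0,0,0.015],[0,0,0,0,0,0,0.015],[0,0,0,0,0,0,0.015],[0,0,0,0,0,0,0.015],[0,0,0,0,0,0,0.015]]}}

```text
t: 7.18
ee_pos: [0.5052, -0.3038, 0.0139]
ee_rot: [0.0, 0.632, 0.775, 0.0]
ft_force: [0.0, 0.9, -1.0]
gripper_width: 0.32
grasp_force: 29.8
```

Call:
{"api": "send_rows", "payload": {"series": [[0,0,0.002,0,0,0,0.015],[0,0,0.004,0,0,0,0.015],[0,0,0.005,0,0,0,0.015],[0,0,0.0055,0,0,0,0.015],[0,0,0.0055,0,0,0,0.015]]}}

```text
t: 7.6
ee_pos: [0.5048, -0.3036, 0.0078]
ee_rot: [-0.0, 0.632, 0.775, 0.0]
ft_force: [0.7, 0.5, -0.4]
gripper_width: 0.318
grasp_force: 29.8
```

Call:
{"api": "send_rows", "payload": {"series": [[0,0,0,0,0,0,0.05],[0,0,0,0,0,0,0.05],[0,0,0,0,0,0,0.05],[0,0,0,0,0,0,0.05],[0,0,0,0,0,0,0.05]]}}

```text
t: 8.02
ee_pos: [0.505, -0.3037, 0.008]
ee_rot: [0.0, 0.632, 0.775, 0.0]
ft_force: [-0.6, 0.0, -0.1]
gripper_width: 0.551
grasp_force: 0.0
```

Call:
{"api": "send_rows", "payload": {"series": [[0,0,-0.01,0,0,0,0.05],[0,0,-0.025,0,0,0,0.05],[0,0,-0.045,0,0,0,0.05],[0,0,-0.065,0,0,0,0.05],[0,0,-0.08,0,0,0,0.05]]}}

```text
t: 8.43
ee_pos: [0.5054, -0.3042, 0.0903]
ee_rot: [0.001, 0.632, 0.775, 0.0]
ft_force: [0.2, -0.9, -0.3]
gripper_width: 0.578
grasp_force: 0.0
```

```bash
python3 plan.py 528 -116 90 -46.5 2 ; sleep 0
```

```text
t 8.43 p [ 505.4 -304.2   90.3] yaw 11.6 tilt [ 1.8 -0.8] w 50.3 F [ 0.2 -0.9 -0.3] g 0.0
q [ 0.12  0.51  0.47  1.89 -0.31  0.81  0.95]
call [90. 30.  0.] [ 0.  0. 29.] per row [18.  6.  0.] [0.  0.  5.8]
call [ 93. -17.   0.] [ 0. -0. 29.] per row [18.6 -3.4  0. ] [ 0.  -0.   5.8]
```

Call:
{"api": "send_rows", "payload": {"series": [[0.015,0.005,0,0,0,5,0.06],[0.033,0.011,0,0,0,11,0.06],[0.052,0.017,0,0,0,17,0.06],[0.071,0.024,0,0,0,23,0.06],[0.09,0.03,0,0,0,29,0.06]]}}

```text
t: 8.85
ee_pos: [0.5166, -0.2087, 0.0889]
ee_rot: [0.0, 0.808, 0.59, 0.001]
ft_force: [0.6, -0.4, -0.2]
gripper_width: 0.688
grasp_force: 0.0
```

Call:
{"api": "send_rows", "payload": {"series": [[0.021,-0.004,0,0,0,7,0.06],[0.043,-0.008,0,0,0,14,0.06],[0.065,-0.012,0,0,0,20,0.06],[0.083,-0.015,0,0,0,26,0.06],[0.093,-0.017,0,0,0,29,0.06]]}}

```text
t: 9.27
ee_pos: [0.5284, -0.1127, 0.0885]
ee_rot: [-0.001, 0.929, 0.371, 0.0]
ft_force: [0.8, -0.2, -0.2]
gripper_width: 0.687
grasp_force: 0.0
```

Call:
{"api": "send_rows", "payload": {"series": [[0,0,0.01,0,0,0,0.06],[0,0,0.025,0,0,0,0.06],[0,0,0.035,0,0,0,0.06],[0,0,0.04,0,0,0,0.06],[0,0,0.04,0,0,0,0.06]]}}

```text
t: 9.68
ee_pos: [0.5267, -0.1164, 0.0468]
ee_rot: [-0.001, 0.929, 0.371, -0.001]
ft_force: [-0.2, 0.3, 0.5]
gripper_width: 0.685
grasp_force: 0.0
```

Call:
{"api": "send_rows", "payload": {"series": [[0,0,0,0,0,0,0.06],[0,0,0,0,0,0,0.06],[0,0,0,0,0,0,0.06],[0,0,0,0,0,0,0.06],[0,0,0,0,0,0,0.06]]}}

```text
t: 10.1
ee_pos: [0.5281, -0.1158, 0.0484]
ee_rot: [0.0, 0.929, 0.371, 0.0]
ft_force: [-0.5, -1.1, -0.1]
gripper_width: 0.69
grasp_force: 0.0
```

```bash
python3 plan.py 528 -116 3.5 -46.5 1 ; sleep 0
```

```text
t 10.10 p [ 528.1 -115.8   48.4] yaw -46.4 tilt [0.7 0.1] w 60.0 F [-0.5 -1.1 -0.1] g 0.0
q [-0.38  0.56  0.69  2.04 -0.53  0.73 -0.17]
call [-0.  0. 45.] [ 0.  -0.   0.1] per row [-0.  0.  9.] [ 0. -0.  0.]
```

Call:
{"api": "send_rows", "payload": {"series": [[0,0,0.015,0,0,0,0.06],[0,0,0.03,0,0,0,0.06],[0,0,0.041,0,0,0,0.06],[0,0,0.045,0,0,0,0.06],[0,0,0.045,0,0,0,0.06]]}}

```text
t: 10.52
ee_pos: [0.5272, -0.1156, 0.0022]
ee_rot: [-0.0, 0.929, 0.371, -0.001]
ft_force: [-0.1, -0.4, 0.6]
gripper_width: 0.689
grasp_force: 0.0
```

Call:
{"api": "send_rows", "payload": {"series": [[0,0,0,0,0,0,0.015],[0,0,0,0,0,0,0.015],[0,0,0,0,0,0,0.015],[0,0,0,0,0,0,0.015],[0,0,0,0,0,0,0.015]]}}

```text
t: 10.93
ee_pos: [0.5281, -0.1157, 0.0034]
ee_rot: [0.0, 0.929, 0.371, 0.0]
ft_force: [-0.4, -0.1, 0.4]
gripper_width: 0.4
grasp_force: 0.0
```

Call:
{"api": "send_rows", "payload": {"series": [[0,0,0,0,0,0,0.015],[0,0,0,0,0,0,0.015],[0,0,-0.005,0,0,0,0.015],[0,0,-0.013,0,0,0,0.015],[0,0,-0.023,0,0,0,0.015]]}}

```text
t: 11.35
ee_pos: [0.5275, -0.1157, 0.0265]
ee_rot: [-0.0, 0.929, 0.371, -0.0]
ft_force: [0.5, -1.2, 1.0]
gripper_width: 0.32
grasp_force: 30.0
```

Call:
{"api": "send_rows", "payload": {"series": [[0,0,-0.01,0,0,0,0.015],[0,0,-0.02,0,0,0,0.015],[0,0,-0.03,0,0,0,0.015],[0,0,-0.04,0,0,0,0.015],[0,0,-0.045,0,0,0,0.015]]}}

```text
t: 11.77
ee_pos: [0.5286, -0.1159, 0.0728]
ee_rot: [0.0, 0.929, 0.371, 0.001]
ft_force: [0.5, 0.6, -0.9]
gripper_width: 0.319
grasp_force: 30.0
```

```bash
python3 plan.py 519.7 -379.6 70 11.4 3 ; sleep 0
```

```text
t 11.77 p [ 528.6 -115.9   72.8] yaw -46.4 tilt [2.3 0. ] w 27.7 F [ 0.5  0.6 -0.9] g 30.0
q [-0.41  0.52  0.72  2.02 -0.5   0.77 -0.2 ]
call [-63.  62.   1.] [  0.  -0. -19.] per row [-12.6  12.4   0.2] [ 0.  -0.  -3.8]
call [-79.  38.   1.] [  0.  -0. -19.] per row [-15.8   7.6   0.2] [ 0.  -0.  -3.8]
call [-87.   9.   1.] [  0.   0. -20.] per row [-17.4   1.8   0.2] [ 0.  0. -4.]
```

Call:
{"api": "send_rows", "payload": {"series": [[-0.01,0.01,0,0,0,-3,0.015],[-0.021,0.021,0,0,0,-7,0.015],[-0.034,0.034,0,0,0,-11,0.015],[-0.048,0.048,0,0,0,-15,0.015],[-0.063,0.062,0,0,0,-19,0.015]]}}

```text
t: 12.18
ee_pos: [0.5251, -0.2044, 0.0713]
ee_rot: [-0.0, 0.853, 0.521, 0.0]
ft_force: [0.1, 0.2, -0.0]
gripper_width: 0.321
grasp_force: 30.0
```

Call:
{"api": "send_rows", "payload": {"series": [[-0.016,0.008,0,0,0,-4,0.015],[-0.032,0.015,0,0,0,-8,0.015],[-0.047,0.023,0,0,0,-11,0.015],[-0.063,0.03,0,0,0,-15,0.015],[-0.079,0.038,0,0,0,-19,0.015]]}}

```text
t: 12.6
ee_pos: [0.522, -0.2924, 0.0712]
ee_rot: [-0.0, 0.756, 0.655, -0.0]
ft_force: [-0.5, 0.1, -0.6]
gripper_width: 0.316
grasp_force: 30.0
```

Call:
{"api": "send_rows", "payload": {"series": [[-0.022,0.002,0,0,0,-5,0.015],[-0.043,0.004,0,0,0,-10,0.015],[-0.063,0.006,0,0,0,-15,0.015],[-0.08,0.008,0,0,0,-18.5,0.015],[-0.087,0.009,0,0,0,-20,0.015]]}}

```text
t: 13.02
ee_pos: [0.5173, -0.3826, 0.0715]
ee_rot: [0.001, 0.632, 0.775, -0.001]
ft_force: [-0.7, -0.5, -1.7]
gripper_width: 0.317
grasp_force: 30.0
```

Call:
{"api": "send_rows", "payload": {"series": [[0,0,0,0,0,0,0.015],[0,0,0.005,0,0,0,0.015],[0,0,0.015,0,0,0,0.015],[0,0,0.02,0,0,0,0.015],[0,0,0.025,0,0,0,0.015]]}}

```text
t: 13.43
ee_pos: [0.5184, -0.3773, 0.0446]
ee_rot: [-0.001, 0.632, 0.775, 0.0]
ft_force: [0.5, 0.1, 0.6]
gripper_width: 0.32
grasp_force: 30.0
```

Call:
{"api": "send_rows", "payload": {"series": [[0,0,0.005,0,0,0,0.015],[0,0,0.01,0,0,0,0.015],[0,0,0.01,0,0,0,0.015],[0,0,0.01,0,0,0,0.015],[0,0,0.01,0,0,0,0.015]]}}

```text
t: 13.85
ee_pos: [0.5186, -0.3792, 0.0362]
ee_rot: [0.0, 0.632, 0.775, 0.0]
ft_force: [-0.4, 0.1, -0.9]
gripper_width: 0.319
grasp_force: 30.0
```

```bash
python3 plan.py 519.7 -379.6 8 11.4 1 ; sleep 0
```

```text
t 13.85 p [ 518.6 -379.2   36.2] yaw 11.6 tilt [ 0.3 -0.2] w 27.8 F [-0.4  0.1 -0.9] g 30.0
q [ 0.28  0.65  0.4   1.79 -0.34  0.78  1.06]
call [-1.  1. 28.] [0.  0.  0.2] per row [-0.2  0.2  5.6] [0. 0. 0.]
```

Call:
{"api": "send_rows", "payload": {"series": [[0,0,0.01,0,0,0,0.015],[0,0,0.018,0,0,0,0.015],[0,0,0.023,0,0,0,0.015],[0,0,0.026,0,0,0,0.015],[0,0,0.028,0,0,0,0.015]]}}

```text
t: 14.27
ee_pos: [0.518, -0.3787, 0.0072]
ee_rot: [-0.001, 0.632, 0.775, 0.0]
ft_force: [-4.8, 4.0, 14.9]
gripper_width: 0.318
grasp_force: 30.0
```

Call:
{"api": "send_rows", "payload": {"series": [[0,0,0,0,0,0,0.015],[0,0,0,0,0,0,0.015],[0,0,0,0,0,0,0.05],[0,0,0,0,0,0,0.05],[0,0,0,0,0,0,0.05]]}}

```text
t: 14.68
ee_pos: [0.5186, -0.3791, 0.0081]
ee_rot: [0.0, 0.632, 0.775, 0.0]
ft_force: [0.2, 0.2, -0.1]
gripper_width: 0.465
grasp_force: 0.0
```

Call:
{"api": "send_rows", "payload": {"series": [[0,0,0,0,0,0,0.05],[0,0,-0.01,0,0,0,0.05],[0,0,-0.03,0,0,0,0.05],[0,0,-0.055,0,0,0,0.05],[0,0,-0.08,0,0,0,0.05]]}}

```text
t: 15.1
ee_pos: [0.5181, -0.3789, 0.0892]
ee_rot: [-0.0, 0.632, 0.775, -0.0]
ft_force: [1.0, -0.3, 1.2]
gripper_width: 0.571
grasp_force: 0.0
```

```bash
python3 plan.py 548.5 -7.2 90 14.5 3 548.5 -7.2 55 14.5 1; python3 - <<'E'
from h import *
c=capture("top"); cv2.imwrite("pics/t1.png",cv2.resize(c["img"][130:290,200:470],None,fx=2.5,fy=2.5)[:,:,::-1])
E
```

```text
t 15.10 p [ 518.1 -378.9   89.2] yaw 11.6 tilt [-0.8  0.3] w 49.7 F [ 1.  -0.3  1.2] g 0.0
q [ 0.26  0.58  0.44  1.76 -0.31  0.87  1.03]
call [119.  35.  -0.] [-0. -0. -1.] per row [23.8  7.  -0. ] [-0.  -0.  -0.2]
call [119.  37.  -0.] [-0. -0. -1.] per row [23.8  7.4 -0. ] [-0.  -0.  -0.2]
call [118.  39.  -1.] [-0.  -0.  -0.9] per row [23.6  7.8 -0.2] [-0.  -0.  -0.2]
call [ 0. -0. 35.] [-0. -0. -0.] per row [ 0. -0.  7.] [-0. -0. -0.]
```

View pics/t1.png

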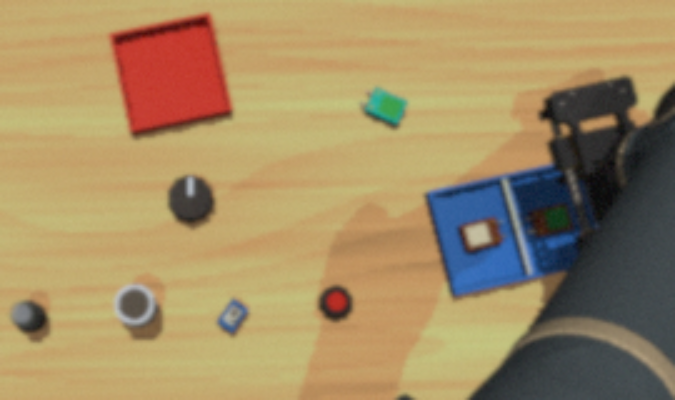

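The crop shows crystal_white flat in the left bay at (480,235) and crystal_green in the right bay at (552,220). Everything else is untouched, so I'm moving on to the large knob.

Call:
{"api": "send_rows", "payload": {"series": [[0.018,0.005,0,0,0,-0.2,0.07],[0.041,0.012,0,0,0,-0.4,0.07],[0.066,0.019,0,0,0,-0.6,0.07],[0.092,0.027,0,0,0,-0.8,0.07],[0.119,0.035,0,0,0,-1,0.07]]}}

```text
t: 15.57
ee_pos: [0.529, -0.2548, 0.0888]
ee_rot: [0.001, 0.626, 0.78, 0.0]
ft_force: [0.2, -0.1, 0.4]
gripper_width: 0.789
grasp_force: 0.0
```

Call:
{"api": "send_rows", "payload": {"series": [[0.027,0.009,0,0,0,-0.2,0.07],[0.052,0.016,0,0,0,-0.4,0.07],[0.075,0.023,0,0,0,-0.6,0.07],[0.097,0.03,0,0,0,-0.8,0.07],[0.119,0.037,0,0,0,-1,0.07]]}}

```text
t: 15.98
ee_pos: [0.5393, -0.1301, 0.0888]
ee_rot: [0.0, 0.618, 0.786, 0.0]
ft_force: [-0.0, -0.4, -0.5]
gripper_width: 0.804
grasp_force: 0.0
```

Call:
{"api": "send_rows", "payload": {"series": [[0.03,0.01,0,0,0,-0.2,0.07],[0.06,0.02,0,0,0,-0.5,0.07],[0.088,0.029,0,0,0,-0.7,0.07],[0.11,0.036,0,0,0,-0.9,0.07],[0.118,0.039,0,0,0,-0.9,0.07]]}}

```text
t: 16.4
ee_pos: [0.5497, -0.0027, 0.0885]
ee_rot: [-0.0, 0.61, 0.792, 0.001]
ft_force: [0.4, -0.3, -0.6]
gripper_width: 0.803
grasp_force: 0.0
```

Call:
{"api": "send_rows", "payload": {"series": [[0,0,0.01,0,0,0,0.07],[0,0,0.025,0,0,0,0.07],[0,0,0.035,0,0,0,0.07],[0,0,0.035,0,0,0,0.07],[0,0,0.035,0,0,0,0.07]]}}

```text
t: 16.82
ee_pos: [0.5486, -0.0092, 0.0523]
ee_rot: [-0.0, 0.613, 0.79, -0.001]
ft_force: [-1.0, -1.0, -0.3]
gripper_width: 0.805
grasp_force: 0.0
```

Call:
{"api": "send_rows", "payload": {"series": [[0,0,0,0,0,0,0.07],[0,0,0,0,0,0,0.07],[0,0,0,0,0,0,0.07],[0,0,0,0,0,0,0.07],[0,0,0,0,0,0,0.07]]}}

```text
t: 17.23
ee_pos: [0.5495, -0.0074, 0.0534]
ee_rot: [0.0, 0.612, 0.791, 0.0]
ft_force: [-0.6, -1.1, -1.0]
gripper_width: 0.805
grasp_force: 0.0
```

```bash
python3 plan.py 548.5 -7.2 4 14.5 1; sleep 0
```

```text
t 17.23 p [549.5  -7.4  53.4] yaw 14.5 tilt [0.7 0.2] w 70.1 F [-0.6 -1.1 -1. ] g 0.0
q [-0.36  0.5   0.38  2.   -0.29  0.69  0.46]
call [ 0. -1. 49.] [ 0. -0. -0.] per row [ 0.  -0.2  9.8] [ 0. -0. -0.]
```

Call:
{"api": "send_rows", "payload": {"series": [[0,-0.001,0.015,0,0,0,0.07],[0,-0.001,0.03,0,0,0,0.07],[0,-0.001,0.043,0,0,0,0.07],[0,-0.001,0.049,0,0,0,0.07],[0,-0.001,0.049,0,0,0,0.07]]}}

```text
t: 17.65
ee_pos: [0.5473, -0.0075, 0.0029]
ee_rot: [-0.001, 0.612, 0.791, -0.001]
ft_force: [-0.2, 0.2, 0.6]
gripper_width: 0.806
grasp_force: 0.0
```

Call:
{"api": "send_rows", "payload": {"series": [[0,0,0,0,0,0,0.03],[0,0,0,0,0,0,0.03],[0,0,0,0,0,0,0.03],[0,0,0,0,0,0,0.03],[0,0,0,0,0,0,0.03]]}}

```text
t: 18.07
ee_pos: [0.5487, -0.0076, 0.0046]
ee_rot: [0.0, 0.612, 0.791, 0.0]
ft_force: [-0.6, 0.8, 2.1]
gripper_width: 0.521
grasp_force: 30.0
```

Call:
{"api": "send_rows", "payload": {"series": [[0,0,0,0,0,0,0.03],[0,0,0,0,0,0,0.03],[0,0,-0.005,0,0,0,0.03],[0,0,-0.013,0,0,0,0.03],[0,0,-0.023,0,0,0,0.03]]}}

```text
t: 18.48
ee_pos: [0.5477, -0.0077, 0.0273]
ee_rot: [-0.001, 0.612, 0.791, -0.0]
ft_force: [-0.8, -0.1, 0.2]
gripper_width: 0.523
grasp_force: 30.0
```

Call:
{"api": "send_rows", "payload": {"series": [[0,0,-0.01,0,0,0,0.03],[0,0,-0.02,0,0,0,0.03],[0,0,-0.03,0,0,0,0.03],[0,0,-0.04,0,0,0,0.03],[0,0,-0.045,0,0,0,0.03]]}}

```text
t: 18.9
ee_pos: [0.5491, -0.0077, 0.0739]
ee_rot: [0.001, 0.612, 0.791, 0.001]
ft_force: [0.9, 0.2, -0.4]
gripper_width: 0.522
grasp_force: 30.0
```

```bash
python3 plan.py 465.2 376.3 70 14.5 4 ; sleep 0
```

```text
t 18.90 p [549.1  -7.7  73.9] yaw 14.5 tilt [2.5 0.4] w 45.4 F [ 0.9  0.2 -0.4] g 30.0
q [-0.37  0.47  0.4   1.99 -0.27  0.73  0.44]
call [98.  4.  1.] [ 0.  0. -0.] per row [19.6  0.8  0.2] [ 0.  0. -0.]
call [98.  4.  1.] [ 0.  0. -0.] per row [19.6  0.8  0.2] [ 0.  0. -0.]
call [98.  3.  1.] [ 0.1  0.  -0. ] per row [19.6  0.6  0.2] [ 0.  0. -0.]
call [99.  4.  1.] [ 0.  0. -0.] per row [19.8  0.8  0.2] [ 0.  0. -0.]
```

Call:
{"api": "send_rows", "payload": {"series": [[0.014,0.001,-0.002,0,0,0,0.03],[0.032,0.001,-0.004,0,0,0,0.03],[0.053,0.002,-0.006,0,0,0,0.03],[0.075,0.003,-0.008,0,0,0,0.03],[0.098,0.004,-0.01,0,0,0,0.03]]}}

```text
t: 19.32
ee_pos: [0.5274, 0.0888, 0.0825]
ee_rot: [0.0, 0.613, 0.79, 0.0]
ft_force: [-0.4, -0.2, -0.3]
gripper_width: 0.523
grasp_force: 30.0
```

Call:
{"api": "send_rows", "payload": {"series": [[0.02,0.001,0,0,0,0,0.03],[0.039,0.002,0,0,0,0,0.03],[0.059,0.002,0,0,0,0,0.03],[0.078,0.003,0,0,0,0,0.03],[0.098,0.004,0,0,0,0,0.03]]}}

```text
t: 19.73
ee_pos: [0.5066, 0.1849, 0.0823]
ee_rot: [-0.0, 0.612, 0.791, -0.0]
ft_force: [0.2, -0.2, -0.4]
gripper_width: 0.518
grasp_force: 30.0
```

Call:
{"api": "send_rows", "payload": {"series": [[0.02,0.001,0,0,0,0,0.03],[0.039,0.002,0,0,0,0,0.03],[0.059,0.002,0,0,0,0,0.03],[0.078,0.003,0,0,0,0,0.03],[0.098,0.004,0,0,0,0,0.03]]}}

```text
t: 20.15
ee_pos: [0.486, 0.2808, 0.0823]
ee_rot: [-0.0, 0.612, 0.791, -0.0]
ft_force: [-0.2, 0.9, -0.4]
gripper_width: 0.52
grasp_force: 30.0
```

Call:
{"api": "send_rows", "payload": {"series": [[0.025,0.001,0,0,0,0,0.03],[0.05,0.002,0,0,0,0,0.03],[0.073,0.003,0,0,0,0,0.03],[0.091,0.004,0,0,0,0,0.03],[0.099,0.004,0,0,0,0,0.03]]}}

```text
t: 20.57
ee_pos: [0.4642, 0.3803, 0.0821]
ee_rot: [-0.001, 0.611, 0.792, 0.001]
ft_force: [-0.4, -0.3, -0.7]
gripper_width: 0.518
grasp_force: 30.0
```

Call:
{"api": "send_rows", "payload": {"series": [[0,0,0,0,0,0,0.03],[0,0,0.01,0,0,0,0.03],[0,0,0.023,0,0,0,0.03],[0,0,0.033,0,0,0,0.03],[0,0,0.04,0,0,0,0.03]]}}

```text
t: 20.98
ee_pos: [0.4651, 0.3747, 0.0399]
ee_rot: [-0.0, 0.613, 0.79, -0.002]
ft_force: [-0.8, -0.7, -1.0]
gripper_width: 0.518
grasp_force: 30.0
```

Call:
{"api": "send_rows", "payload": {"series": [[0,0,0.004,0,0,0,0.03],[0,0,0.008,0,0,0,0.03],[0,0,0.008,0,0,0,0.03],[0,0,0.008,0,0,0,0.03],[0,0,0.008,0,0,0,0.03]]}}

```text
t: 21.4
ee_pos: [0.4659, 0.377, 0.0344]
ee_rot: [0.0, 0.612, 0.791, 0.0]
ft_force: [0.5, 0.6, -0.1]
gripper_width: 0.52
grasp_force: 30.0
```

```bash
python3 plan.py 465.2 376.3 8.5 14.5 1 ; sleep 0
```

```text
t 21.40 p [465.9 377.   34.4] yaw 14.5 tilt [0.6 0.6] w 45.2 F [ 0.5  0.6 -0.1] g 30.0
q [-1.    0.58  0.34  1.89 -0.28  0.71 -0.24]
call [-1. -1. 26.] [ 0. -0. -0.] per row [-0.2 -0.2  5.2] [ 0. -0. -0.]
```

Call:
{"api": "send_rows", "payload": {"series": [[0,0,0.01,0,0,0,0.03],[0,0,0.017,0,0,0,0.03],[0,0,0.022,0,0,0,0.03],[0,0,0.0245,0,0,0,0.03],[0,0,0.0255,0,0,0,0.03]]}}

```text
t: 21.82
ee_pos: [0.4647, 0.3764, 0.0085]
ee_rot: [-0.001, 0.612, 0.791, -0.001]
ft_force: [-4.1, -3.3, 12.8]
gripper_width: 0.521
grasp_force: 30.0
```

Call:
{"api": "send_rows", "payload": {"series": [[0,0,0,0,0,0,0.03],[0,0,0,0,0,0,0.03],[0,0,0,0,0,0,0.06],[0,0,0,0,0,0,0.06],[0,0,0,0,0,0,0.06]]}}

```text
t: 22.23
ee_pos: [0.4658, 0.3771, 0.0084]
ee_rot: [0.0, 0.612, 0.791, 0.0]
ft_force: [1.0, 0.6, -1.1]
gripper_width: 0.649
grasp_force: 0.0
```

Call:
{"api": "send_rows", "payload": {"series": [[0,0,0,0,0,0,0.06],[0,0,-0.01,0,0,0,0.06],[0,0,-0.03,0,0,0,0.06],[0,0,-0.06,0,0,0,0.06],[0,0,-0.09,0,0,0,0.06]]}}

```text
t: 22.65
ee_pos: [0.4652, 0.3764, 0.0995]
ee_rot: [0.0, 0.612, 0.791, -0.001]
ft_force: [0.9, 0.2, 0.6]
gripper_width: 0.688
grasp_force: 0.0
```

```bash
python3 plan.py 437 48.7 110 11.3 3 ; sleep 0
```

```text
t 22.65 p [465.2 376.4  99.5] yaw 14.5 tilt [-0.8 -1.2] w 59.8 F [0.9 0.2 0.6] g 0.0
q [-1.03  0.5   0.38  1.86 -0.24  0.84 -0.28]
call [-103.  -36.   -3.] [-0.   0.   1.1] per row [-20.6  -7.2  -0.6] [-0.   0.   0.2]
call [-104.  -35.   -4.] [-0.  0.  1.] per row [-20.8  -7.   -0.8] [-0.   0.   0.2]
call [-105.  -32.   -3.] [-0.1  0.1  1.1] per row [-21.   -6.4  -0.6] [-0.   0.   0.2]
```

Call:
{"api": "send_rows", "payload": {"series": [[-0.015,-0.005,-0.001,0,0,0.2,0.07],[-0.035,-0.012,-0.002,0,0,0.4,0.07],[-0.057,-0.02,-0.003,0,0,0.7,0.07],[-0.08,-0.028,-0.003,0,0,0.9,0.07],[-0.103,-0.036,-0.003,0,0,1.1,0.07]]}}

```text
t: 23.07
ee_pos: [0.4563, 0.267, 0.1021]
ee_rot: [0.0, 0.62, 0.785, 0.0]
ft_force: [0.1, -0.0, -1.1]
gripper_width: 0.802
grasp_force: 0.0
```

Call:
{"api": "send_rows", "payload": {"series": [[-0.021,-0.007,-0.001,0,0,0.2,0.07],[-0.042,-0.014,-0.002,0,0,0.4,0.07],[-0.062,-0.021,-0.003,0,0,0.6,0.07],[-0.083,-0.028,-0.004,0,0,0.8,0.07],[-0.104,-0.035,-0.004,0,0,1,0.07]]}}

```text
t: 23.48
ee_pos: [0.4464, 0.1577, 0.1061]
ee_rot: [0.0, 0.627, 0.779, 0.001]
ft_force: [0.2, -0.6, 0.2]
gripper_width: 0.802
grasp_force: 0.0
```

Call:
{"api": "send_rows", "payload": {"series": [[-0.025,-0.008,-0.001,0,0,0.3,0.07],[-0.05,-0.015,-0.002,0,0,0.5,0.07],[-0.075,-0.023,-0.003,0,0,0.8,0.07],[-0.096,-0.029,-0.003,0,0,1,0.07],[-0.105,-0.032,-0.003,0,0,1.1,0.07]]}}

```text
t: 23.9
ee_pos: [0.4373, 0.0463, 0.109]
ee_rot: [0.0, 0.636, 0.772, 0.0]
ft_force: [0.6, -0.2, 0.3]
gripper_width: 0.802
grasp_force: 0.0
```

Call:
{"api": "send_rows", "payload": {"series": [[0,0,0,0,0,0,0.07],[0,0,0.01,0,0,0,0.07],[0,0,0.022,0,0,0,0.07],[0,0,0.03,0,0,0,0.07],[0,0,0.03,0,0,0,0.07]]}}

```text
t: 24.32
ee_pos: [0.4364, 0.0506, 0.0766]
ee_rot: [-0.001, 0.633, 0.774, -0.002]
ft_force: [-1.4, 0.1, 0.6]
gripper_width: 0.8
grasp_force: 0.0
```

Call:
{"api": "send_rows", "payload": {"series": [[0,0,0,0,0,0,0.07],[0,0,0,0,0,0,0.07],[0,0,0,0,0,0,0.07],[0,0,0,0,0,0,0.07],[0,0,0,0,0,0,0.07]]}}

```text
t: 24.73
ee_pos: [0.438, 0.0496, 0.0788]
ee_rot: [0.0, 0.634, 0.773, 0.0]
ft_force: [-0.2, 1.3, -0.7]
gripper_width: 0.805
grasp_force: 0.0
```

```bash
python3 plan.py 437 48.7 14 11.3 1 ; sleep 0
```

```text
t 24.73 p [438.   49.6  78.8] yaw 11.3 tilt [0.7 0.5] w 70.1 F [-0.2  1.3 -0.7] g 0.0
q [-0.61  0.31  0.47  2.23 -0.24  0.64  0.24]
call [-1. -1. 65.] [ 0. -0. -0.] per row [-0.2 -0.2 13. ] [ 0. -0. -0.]
```

Call:
{"api": "send_rows", "payload": {"series": [[0,0,0.015,0,0,0,0.07],[-0.001,-0.001,0.032,0,0,0,0.07],[-0.001,-0.001,0.049,0,0,0,0.07],[-0.001,-0.001,0.061,0,0,0,0.07],[-0.001,-0.001,0.065,0,0,0,0.07]]}}

```text
t: 25.15
ee_pos: [0.436, 0.0482, 0.0123]
ee_rot: [-0.001, 0.634, 0.773, -0.001]
ft_force: [-0.3, -0.1, 0.9]
gripper_width: 0.804
grasp_force: 0.0
```

Call:
{"api": "send_rows", "payload": {"series": [[0,0,0,0,0,0,0.07],[0,0,0,0,0,0,0.03],[0,0,0,0,0,0,0.03],[0,0,0,0,0,0,0.03],[0,0,0,0,0,0,0.03]]}}

```text
t: 25.57
ee_pos: [0.4374, 0.0484, 0.0141]
ee_rot: [0.0, 0.634, 0.773, 0.001]
ft_force: [-0.2, 0.7, 0.4]
gripper_width: 0.583
grasp_force: 0.0
```

Call:
{"api": "send_rows", "payload": {"series": [[0,0,0,0,0,0,0.03],[0,0,0,0,0,0,0.03],[0,0,-0.004,0,0,0,0.03],[0,0,-0.012,0,0,0,0.03],[0,0,-0.022,0,0,0,0.03]]}}

```text
t: 25.98
ee_pos: [0.4364, 0.0481, 0.0359]
ee_rot: [-0.0, 0.634, 0.773, -0.001]
ft_force: [0.2, 0.1, -1.3]
gripper_width: 0.455
grasp_force: 30.0
```

Call:
{"api": "send_rows", "payload": {"series": [[0,0,-0.01,0,0,0,0.03],[0,0,-0.018,0,0,0,0.03],[0,0,-0.024,0,0,0,0.03],[0,0,-0.028,0,0,0,0.03],[0,0,-0.03,0,0,0,0.03]]}}

```text
t: 26.4
ee_pos: [0.4372, 0.0485, 0.0663]
ee_rot: [0.0, 0.634, 0.773, 0.001]
ft_force: [0.1, 1.0, -1.6]
gripper_width: 0.453
grasp_force: 30.0
```

```bash
python3 plan.py 683.7 12.5 65 11.3 3 ; sleep 0
```

```text
t 26.40 p [437.2  48.5  66.3] yaw 11.3 tilt [1.1 0.6] w 39.4 F [ 0.1  1.  -1.6] g 30.0
q [-0.59  0.34  0.46  2.24 -0.26  0.61  0.26]
call [-28.  78.   1.] [ 0. -0. -0.] per row [-5.6 15.6  0.2] [ 0. -0. -0.]
call [-28.  78.   0.] [ 0. -0. -0.] per row [-5.6 15.6  0. ] [ 0. -0. -0.]
call [-28.  79.   1.] [ 0.1 -0.  -0. ] per row [-5.6 15.8  0.2] [ 0. -0. -0.]
```

Call:
{"api": "send_rows", "payload": {"series": [[-0.004,0.01,0,0,0,0,0.03],[-0.009,0.025,0,0,0,0,0.03],[-0.015,0.042,0,0,0,0,0.03],[-0.021,0.06,0,0,0,0,0.03],[-0.028,0.078,0,0,0,0,0.03]]}}

```text
t: 26.82
ee_pos: [0.5202, 0.036, 0.065]
ee_rot: [-0.0, 0.634, 0.773, -0.0]
ft_force: [0.9, 0.9, -0.5]
gripper_width: 0.458
grasp_force: 30.0
```

Call:
{"api": "send_rows", "payload": {"series": [[-0.006,0.016,0,0,0,0,0.03],[-0.011,0.031,0,0,0,0,0.03],[-0.017,0.047,0,0,0,0,0.03],[-0.022,0.062,0,0,0,0,0.03],[-0.028,0.078,0,0,0,0,0.03]]}}

```text
t: 27.23
ee_pos: [0.6018, 0.0236, 0.0646]
ee_rot: [-0.0, 0.634, 0.773, -0.0]
ft_force: [0.0, -0.2, -0.5]
gripper_width: 0.451
grasp_force: 30.0
```

Call:
{"api": "send_rows", "payload": {"series": [[-0.007,0.02,0,0,0,0,0.03],[-0.014,0.039,0,0,0,0,0.03],[-0.02,0.056,0,0,0,0,0.03],[-0.025,0.071,0,0,0,0,0.03],[-0.028,0.079,0,0,0,0,0.03]]}}

```text
t: 27.65
ee_pos: [0.6859, 0.0112, 0.0645]
ee_rot: [0.0, 0.634, 0.773, -0.0]
ft_force: [0.1, -0.1, 0.2]
gripper_width: 0.454
grasp_force: 30.0
```

Call:
{"api": "send_rows", "payload": {"series": [[0,0,0,0,0,0,0.03],[0,0,0,0,0,0,0.03],[0,0,0.008,0,0,0,0.03],[0,0,0.016,0,0,0,0.03],[0,0,0.02,0,0,0,0.03]]}}

```text
t: 28.07
ee_pos: [0.6821, 0.0124, 0.0439]
ee_rot: [-0.001, 0.634, 0.773, -0.001]
ft_force: [-0.5, -0.2, -1.2]
gripper_width: 0.455
grasp_force: 30.0
```

Call:
{"api": "send_rows", "payload": {"series": [[0,0,0.002,0,0,0,0.03],[0,0,0.004,0,0,0,0.03],[0,0,0.004,0,0,0,0.03],[0,0,0.004,0,0,0,0.03],[0,0,0.004,0,0,0,0.03]]}}

```text
t: 28.48
ee_pos: [0.684, 0.0119, 0.0418]
ee_rot: [0.0, 0.634, 0.773, 0.0]
ft_force: [0.5, 0.5, -0.9]
gripper_width: 0.456
grasp_force: 30.0
```

```bash
python3 plan.py 683.7 12.5 18.5 11.3 1 ; sleep 0
```

```text
t 28.48 p [684.   11.9  41.8] yaw 11.3 tilt [0.6 0.1] w 39.7 F [ 0.5  0.5 -0.9] g 30.0
q [-0.36  0.7   0.42  1.68 -0.35  0.84  0.41]
call [ 1. -0. 23.] [ 0. -0. -0.] per row [ 0.2 -0.   4.6] [ 0. -0. -0.]
```

Call:
{"api": "send_rows", "payload": {"series": [[0,0,0.009,0,0,0,0.03],[0,0,0.015,0,0,0,0.03],[0,0,0.019,0,0,0,0.03],[0,0,0.022,0,0,0,0.03],[0,0,0.0235,0,0,0,0.03]]}}

```text
t: 28.9
ee_pos: [0.6832, 0.0119, 0.0179]
ee_rot: [-0.001, 0.634, 0.773, -0.0]
ft_force: [-4.7, 0.1, 11.2]
gripper_width: 0.455
grasp_force: 30.0
```

Call:
{"api": "send_rows", "payload": {"series": [[0,0,0,0,0,0,0.03],[0,0,0,0,0,0,0.03],[0,0,0,0,0,0,0.06],[0,0,0,0,0,0,0.06],[0,0,0,0,0,0,0.06]]}}

```text
t: 29.32
ee_pos: [0.684, 0.0119, 0.0181]
ee_rot: [0.0, 0.634, 0.773, 0.0]
ft_force: [-1.3, -0.2, -0.3]
gripper_width: 0.6
grasp_force: 0.0
```

Call:
{"api": "send_rows", "payload": {"series": [[0,0,0,0,0,0,0.06],[0,0,-0.01,0,0,0,0.06],[0,0,-0.03,0,0,0,0.06],[0,0,-0.06,0,0,0,0.06],[0,0,-0.09,0,0,0,0.06]]}}

```text
t: 29.73
ee_pos: [0.6832, 0.0118, 0.109]
ee_rot: [-0.001, 0.634, 0.773, -0.001]
ft_force: [1.1, -0.2, -0.3]
gripper_width: 0.692
grasp_force: 0.0
```

```bash
python3 plan.py 439 -153.6 100 14.5 3 ; sleep 0
```

```text
t 29.73 p [683.2  11.8 109. ] yaw 11.3 tilt [-1.5 -0.2] w 60.2 F [ 1.1 -0.2 -0.3] g 0.0
q [-0.38  0.62  0.45  1.64 -0.31  0.96  0.38]
call [-38. -91.   3.] [-0.  -0.  -1.1] per row [ -7.6 -18.2   0.6] [-0.  -0.  -0.2]
call [-36. -91.   3.] [-0.  -0.  -1.1] per row [ -7.2 -18.2   0.6] [-0.  -0.  -0.2]
call [-35. -92.   3.] [-0.1 -0.  -1. ] per row [ -7.  -18.4   0.6] [-0.  -0.  -0.2]
```

Call:
{"api": "send_rows", "payload": {"series": [[-0.006,-0.014,0,0,0,-0.2,0.06],[-0.013,-0.031,0.001,0,0,-0.4,0.06],[-0.021,-0.05,0.002,0,0,-0.6,0.06],[-0.029,-0.07,0.003,0,0,-0.8,0.06],[-0.038,-0.091,0.003,0,0,-1.1,0.06]]}}

```text
t: 30.15
ee_pos: [0.6015, -0.0434, 0.1057]
ee_rot: [0.0, 0.626, 0.779, 0.0]
ft_force: [0.1, 0.6, 0.2]
gripper_width: 0.69
grasp_force: 0.0
```

Call:
{"api": "send_rows", "payload": {"series": [[-0.007,-0.018,0.001,0,0,-0.2,0.06],[-0.014,-0.036,0.002,0,0,-0.4,0.06],[-0.022,-0.055,0.003,0,0,-0.6,0.06],[-0.029,-0.073,0.003,0,0,-0.8,0.06],[-0.036,-0.091,0.003,0,0,-1.1,0.06]]}}

```text
t: 30.57
ee_pos: [0.5202, -0.0986, 0.1028]
ee_rot: [0.0, 0.619, 0.785, 0.0]
ft_force: [-0.1, -1.1, -0.8]
gripper_width: 0.686
grasp_force: 0.0
```

Call:
{"api": "send_rows", "payload": {"series": [[-0.009,-0.023,0.001,0,0,-0.2,0.06],[-0.017,-0.045,0.002,0,0,-0.4,0.06],[-0.025,-0.066,0.003,0,0,-0.7,0.06],[-0.032,-0.083,0.003,0,0,-0.9,0.06],[-0.035,-0.092,0.003,0,0,-1,0.06]]}}

```text
t: 30.98
ee_pos: [0.4377, -0.1549, 0.0997]
ee_rot: [-0.0, 0.613, 0.79, 0.0]
ft_force: [-1.4, -0.5, 0.2]
gripper_width: 0.689
grasp_force: 0.0
```

Call:
{"api": "send_rows", "payload": {"series": [[0,0,0,0,0,0,0.06],[0,0,0.01,0,0,0,0.06],[0,0,0.025,0,0,0,0.06],[0,0,0.037,0,0,0,0.06],[0,0,0.045,0,0,0,0.06]]}}

```text
t: 31.4
ee_pos: [0.4404, -0.1522, 0.0525]
ee_rot: [-0.0, 0.611, 0.791, -0.0]
ft_force: [-0.6, 1.2, 0.2]
gripper_width: 0.689
grasp_force: 0.0
```

Call:
{"api": "send_rows", "payload": {"series": [[0,0,0,0,0,0,0.06],[0,0,0,0,0,0,0.06],[0,0,0,0,0,0,0.06],[0,0,0,0,0,0,0.06],[0,0,0,0,0,0,0.06]]}}

```text
t: 31.82
ee_pos: [0.4401, -0.1534, 0.0545]
ee_rot: [0.001, 0.612, 0.791, 0.0]
ft_force: [0.1, -0.7, -0.1]
gripper_width: 0.691
grasp_force: 0.0
```

```bash
python3 plan.py 439 -153.6 4 14.5 1 ; python3 - <<'E'
from h import *
c=capture("top"); cv2.imwrite("pics/t2.png",cv2.resize(c["img"][130:290,90:450],None,fx=2.2,fy=2.2)[:,:,::-1])
E
```

```text
t 31.82 p [ 440.1 -153.4   54.5] yaw 14.5 tilt [ 1.3 -0.1] w 60.1 F [ 0.1 -0.7 -0.1] g 0.0
q [-0.12  0.4   0.45  2.19 -0.3   0.61  0.8 ]
call [ 0. -1. 51.] [ 0.1  0.  -0. ] per row [ 0.  -0.2 10.2] [ 0.  0. -0.]
```

View pics/t2.png

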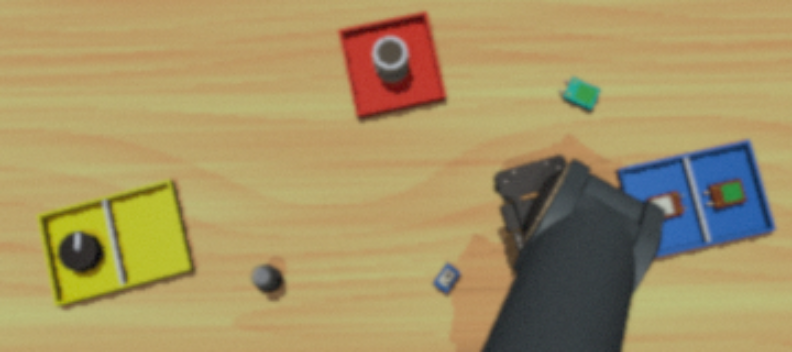

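The coil former stands in the red tray at (390,55), the large knob is in the left yellow bay at (80,250), and both crystals are in place. Only the small knob is left.

Call:
{"api": "send_rows", "payload": {"series": [[0,-0.001,0.015,0,0,0,0.06],[0,-0.001,0.032,0,0,0,0.06],[0,-0.001,0.044,0,0,0,0.06],[0,-0.001,0.05,0,0,0,0.06],[0,-0.001,0.05,0,0,0,0.06]]}}

```text
t: 32.28
ee_pos: [0.4379, -0.1534, 0.0033]
ee_rot: [-0.001, 0.612, 0.791, -0.0]
ft_force: [-0.2, -0.1, -0.1]
gripper_width: 0.692
grasp_force: 0.0
```

Call:
{"api": "send_rows", "payload": {"series": [[0,0,0,0,0,0,0.015],[0,0,0,0,0,0,0.015],[0,0,0,0,0,0,0.015],[0,0,0,0,0,0,0.015],[0,0,0,0,0,0,0.015]]}}

```text
t: 32.7
ee_pos: [0.4389, -0.1536, 0.0045]
ee_rot: [0.0, 0.612, 0.791, 0.0]
ft_force: [-0.5, -0.9, 0.4]
gripper_width: 0.396
grasp_force: 0.0
```

Call:
{"api": "send_rows", "payload": {"series": [[0,0,0,0,0,0,0.015],[0,0,0,0,0,0,0.015],[0,0,-0.005,0,0,0,0.015],[0,0,-0.013,0,0,0,0.015],[0,0,-0.023,0,0,0,0.015]]}}

```text
t: 33.12
ee_pos: [0.438, -0.1536, 0.0274]
ee_rot: [-0.001, 0.612, 0.791, -0.0]
ft_force: [0.2, 0.4, -0.3]
gripper_width: 0.357
grasp_force: 30.0
```

Call:
{"api": "send_rows", "payload": {"series": [[0,0,-0.01,0,0,0,0.015],[0,0,-0.025,0,0,0,0.015],[0,0,-0.04,0,0,0,0.015],[0,0,-0.05,0,0,0,0.015],[0,0,-0.055,0,0,0,0.015]]}}

```text
t: 33.53
ee_pos: [0.4395, -0.1538, 0.0839]
ee_rot: [0.001, 0.612, 0.791, 0.001]
ft_force: [-0.3, -0.7, -0.7]
gripper_width: 0.359
grasp_force: 30.0
```

```bash
python3 plan.py 530 -20 82 14.5 2 484.8 300.7 82 14.5 3; sleep 0
```

```text
t 33.53 p [ 439.5 -153.8   83.9] yaw 14.5 tilt [ 3.1 -0.2] w 31.2 F [-0.3 -0.7 -0.7] g 30.0
q [-0.16  0.34  0.49  2.18 -0.26  0.67  0.76]
call [53. 61.  1.] [ 0.1  0.  -0. ] per row [10.6 12.2  0.2] [ 0.  0. -0.]
call [54. 60.  1.] [ 0.1  0.1 -0. ] per row [10.8 12.   0.2] [ 0.  0. -0.]
call [107.  12.   0.] [-0. -0. -0.] per row [21.4  2.4  0. ] [-0. -0. -0.]
call [107.  12.   0.] [-0. -0. -0.] per row [21.4  2.4  0. ] [-0. -0. -0.]
call [108.  13.   0.] [-0. -0. -0.] per row [21.6  2.6  0. ] [-0. -0. -0.]
```

Call:
{"api": "send_rows", "payload": {"series": [[0.008,0.009,0,0,0,0,0.015],[0.018,0.021,0,0,0,0,0.015],[0.029,0.034,0,0,0,0,0.015],[0.041,0.047,0,0,0,0,0.015],[0.053,0.061,0,0,0,0,0.015]]}}

```text
t: 33.95
ee_pos: [0.4845, -0.0853, 0.0814]
ee_rot: [-0.001, 0.612, 0.791, -0.0]
ft_force: [0.1, 0.1, -0.3]
gripper_width: 0.356
grasp_force: 30.0
```

Call:
{"api": "send_rows", "payload": {"series": [[0.011,0.012,0,0,0,0,0.015],[0.022,0.025,0,0,0,0,0.015],[0.033,0.039,0,0,0,0,0.015],[0.043,0.051,0,0,0,0,0.015],[0.054,0.06,0,0,0,0,0.015]]}}

```text
t: 34.37
ee_pos: [0.5298, -0.018, 0.0815]
ee_rot: [-0.0, 0.612, 0.791, -0.0]
ft_force: [-0.5, 0.6, -0.2]
gripper_width: 0.36
grasp_force: 30.0
```

Call:
{"api": "send_rows", "payload": {"series": [[0.015,0.004,0,0,0,0,0.015],[0.035,0.006,0,0,0,0,0.015],[0.058,0.008,0,0,0,0,0.015],[0.082,0.01,0,0,0,0,0.015],[0.107,0.012,0,0,0,0,0.015]]}}

```text
t: 34.78
ee_pos: [0.5133, 0.0882, 0.0817]
ee_rot: [-0.0, 0.613, 0.79, -0.0]
ft_force: [0.2, 1.1, -1.7]
gripper_width: 0.356
grasp_force: 30.0
```

Call:
{"api": "send_rows", "payload": {"series": [[0.022,0.002,0,0,0,0,0.015],[0.043,0.005,0,0,0,0,0.015],[0.064,0.007,0,0,0,0,0.015],[0.086,0.01,0,0,0,0,0.015],[0.107,0.012,0,0,0,0,0.015]]}}

```text
t: 35.2
ee_pos: [0.498, 0.1952, 0.0817]
ee_rot: [-0.0, 0.612, 0.791, -0.0]
ft_force: [0.4, 0.4, -0.5]
gripper_width: 0.359
grasp_force: 30.0
```

Call:
{"api": "send_rows", "payload": {"series": [[0.026,0.003,0,0,0,0,0.015],[0.052,0.006,0,0,0,0,0.015],[0.077,0.009,0,0,0,0,0.015],[0.098,0.012,0,0,0,0,0.015],[0.108,0.013,0,0,0,0,0.015]]}}

```text
t: 35.62
ee_pos: [0.4828, 0.3055, 0.0816]
ee_rot: [-0.001, 0.611, 0.792, 0.0]
ft_force: [-0.3, 1.4, -0.0]
gripper_width: 0.356
grasp_force: 30.0
```

Call:
{"api": "send_rows", "payload": {"series": [[0,0,0,0,0,0,0.015],[0,0,0.01,0,0,0,0.015],[0,0,0.023,0,0,0,0.015],[0,0,0.033,0,0,0,0.015],[0,0,0.04,0,0,0,0.015]]}}

```text
t: 36.03
ee_pos: [0.4839, 0.2988, 0.0404]
ee_rot: [-0.0, 0.613, 0.79, -0.001]
ft_force: [0.3, -0.3, -0.2]
gripper_width: 0.36
grasp_force: 30.0
```

Call:
{"api": "send_rows", "payload": {"series": [[0,0,0.004,0,0,0,0.015],[0,0,0.008,0,0,0,0.015],[0,0,0.008,0,0,0,0.015],[0,0,0.008,0,0,0,0.015],[0,0,0.008,0,0,0,0.015]]}}

```text
t: 36.45
ee_pos: [0.4846, 0.3014, 0.0345]
ee_rot: [0.0, 0.612, 0.791, 0.0]
ft_force: [-1.4, 0.3, -0.8]
gripper_width: 0.353
grasp_force: 30.0
```

```bash
python3 plan.py 484.8 300.7 8.5 14.5 1; sleep 0
```

```text
t 36.45 p [484.6 301.4  34.5] yaw 14.5 tilt [0.7 0.6] w 30.7 F [-1.4  0.3 -0.8] g 30.0
q [-0.92  0.55  0.38  1.96 -0.31  0.68 -0.09]
call [-1. -0. 26.] [ 0. -0. -0.] per row [-0.2 -0.   5.2] [ 0. -0. -0.]
```

Call:
{"api": "send_rows", "payload": {"series": [[0,0,0.01,0,0,0,0.015],[0,0,0.017,0,0,0,0.015],[0,0,0.022,0,0,0,0.015],[0,0,0.0245,0,0,0,0.015],[0,0,0.0255,0,0,0,0.015]]}}

```text
t: 36.87
ee_pos: [0.4835, 0.3009, 0.0084]
ee_rot: [-0.001, 0.612, 0.791, -0.001]
ft_force: [-4.0, -1.7, 12.8]
gripper_width: 0.355
grasp_force: 30.0
```

Call:
{"api": "send_rows", "payload": {"series": [[0,0,0,0,0,0,0.015],[0,0,0,0,0,0,0.015],[0,0,0,0,0,0,0.05],[0,0,0,0,0,0,0.05],[0,0,0,0,0,0,0.05]]}}

```text
t: 37.28
ee_pos: [0.4845, 0.3014, 0.0085]
ee_rot: [0.0, 0.612, 0.791, 0.0]
ft_force: [-0.4, -0.7, 0.2]
gripper_width: 0.499
grasp_force: 0.0
```

Call:
{"api": "send_rows", "payload": {"series": [[0,0,0,0,0,0,0.05],[0,0,-0.01,0,0,0,0.05],[0,0,-0.03,0,0,0,0.05],[0,0,-0.06,0,0,0,0.05],[0,0,-0.09,0,0,0,0.05]]}}

```text
t: 37.7
ee_pos: [0.4838, 0.3008, 0.0996]
ee_rot: [-0.0, 0.612, 0.79, -0.001]
ft_force: [0.3, -0.0, 0.1]
gripper_width: 0.574
grasp_force: 0.0
```

Call:
{"api": "send_rows", "payload": {"series": [[0.02,-0.01,-0.02,0,0,0,0.05],[0.05,-0.02,-0.04,0,0,0,0.05],[0.08,-0.03,-0.06,0,0,0,0.05],[0.11,-0.04,-0.08,0,0,0,0.05],[0.14,-0.05,-0.09,0,0,0,0.05]]}}

```text
t: 38.12
ee_pos: [0.4009, 0.4261, 0.1922]
ee_rot: [-0.0, 0.613, 0.79, 0.002]
ft_force: [1.6, 0.5, 1.1]
gripper_width: 0.568
grasp_force: 0.0
```

Call:
{"api": "send_rows", "payload": {"series": [[0.03,-0.01,0,0,0,0,0.05],[0.06,-0.02,0,0,0,0,0.05],[0.09,-0.03,0,0,0,0,0.05],[0.11,-0.035,0,0,0,0,0.05],[0.12,-0.04,0,0,0,0,0.05]]}}

```text
t: 38.53
ee_pos: [0.3295, 0.5337, 0.1891]
ee_rot: [-0.001, 0.611, 0.792, 0.001]
ft_force: [-0.1, 0.3, 0.1]
gripper_width: 0.574
grasp_force: 0.0
```

```bash
python3 - <<'E'
from h import *
a=capture("top")["img"][130:290,90:450]; b=capture("scene")["img"][120:340,20:420]
cv2.imwrite("pics/t3.png",np.vstack([cv2.resize(a,(640,284)),cv2.resize(b,(640,315))])[:,:,::-1])
print(monitor.get_obs()["t"])
E
```

```text
38.6333
```

View pics/t3.png

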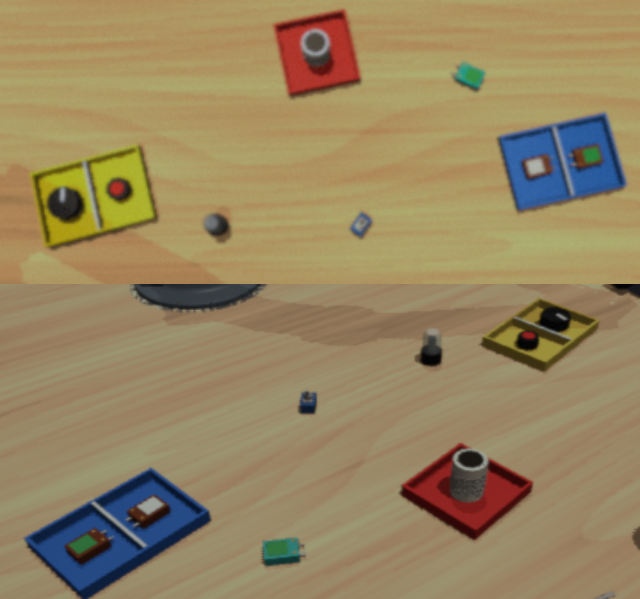

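In both views all five parts lie in their bays, and the valve, the switch and the turquoise look-alike are untouched.

```bash
python3 -c "
from plant import bot
print(bot.job_done())"
```

```text
the job is handed in; nothing more can be done
None
```

I sorted all five parts into their trays and handed the job in at about 39 s. The final pictures show each part in place and the valve, switch and turquoise look-alike unmoved; the hand-in returned no verdict.

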